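# Refit the pressure knob of the bench tyre inflator

## Robot

A 6-joint arm with a two-finger parallel gripper is mounted at the origin on the work surface. World frame = base frame: x ahead of the robot, y to its left, z up, the work surface at z = 0. Lengths are in m, angles in rad, forces in N, time in s.
With the tool pointing down it reaches from about 0.375 to 0.9 m from the base axis. Payload 3.1 kg.
Tool frame: the origin (TCP) lies at the centre of the arm's flange, where the gripper is bolted on; the fingertips stand 173 mm ahead of it and the grasp point (between the pads) lies 155 mm ahead of it; z points along the fingers, x is the direction in which the jaws open and shut, and the axes are right-handed (so a half turn about z gives the same grasp; the last joint's range is limited). The gripper opens to 85 mm and grips with 20 to 120 N. Pads are 22 mm wide; open, the fingers measure 114 mm over their backs; the gripper's body (76 mm by 85 mm) begins 54 mm behind the grasp point. The pads swing forward as they close: fully open they stand 13 mm farther back than shut.
Start: joints at [-1.308, 0.527, 1.433, -0, 1.181, -0.178], TCP at [0.267, -0.565, 0.405] pointing down, gripper open.
Joint ranges: [-3.08, 3.08], [-0.75, 2.2], [0.22, 2.44], [-1.43, 4.57], [0, 2.65], [-2.85, 2.85]. Speed limits (rad/s): [2.79, 2.79, 3.14, 3.14, 3.14, 3.14].

## Interface

Orientations are given as a unit quaternion [x, y, z, w].
In Python, from station import manip gives the robot as it stands.
- The arm moves only by the shell command python3 -m jog 'ROWS' [OPENING] [FORCE]. ROWS is JSON, a list that holds one entry, the list of rows, each a list of 4 numbers: the shift along the world's x, y, z in mm, then the turn about the world's z in degrees. A call has exactly 8 rows; each row shifts and turns the commanded pose from where the row before left it; what a row does not reach is not made up. A row lasts 1/8 s, in which the tool goes at most 62.5 mm and 10.7 degrees, less where a joint would pass 70% of its speed; a pose out of reach is approached as far as the arm can. A call is refused whole if a number of a shift passes 62.5 or a number of a turn 10.7, either way. A call with a gripper value outside its range is refused whole. OPENING is the opening in per cent of the stroke, from 0 (shut) to 100 (fully open), set as the call begins (- or left out, the last holds). The fingers move at their own pace and stop on an object; FORCE is the grip in N (left out, the last holds). Time passes only in rows, so rows that do not move let the fingers close, or fill a call up. It gives the time, the measured TCP pose, the force and the opening at its end, in the units of the state.
- manip.sense(): the state, without advancing time (a new reading comes with each control period).
- manip.snapshot(name): name is "scene" or "top"; returns the picture (384x512x3 uint8, red, green, blue); there is no depth.
- manip.camera_info(name): a dict with "fx", "fy", "cx", "cy" (pixels), "R" (3x3) and "t" (3): a world point X has camera coordinates R X + t. Camera axes: x right, y down, z forward; pixel columns grow to the right and rows downward; lengths in m; the calibration is good to about 2 mm. A picture is of the moment at which its call begins. camera_info takes no time and is no camera call.
- manip.sign_off(): hands the job in, once; it reports no verdict.
The state is a dict: "t": time; "q": joint angles; "qd": joint speeds; "tau": joint torques, N m; "tcp_pos": TCP position; "tool_rot": TCP orientation; "force": force on the tool from outside, world axes, zero at the start; "ft_torque": the same for the moment, N m; "finger_gap": opening from 0.0 (shut) to 1.0 (fully open).
Only numpy, scipy, OpenCV 4.12 (cv2) and the standard library are available. Lean on these libraries where they do the work, as an engineer would, in place of code of your own. Each camera call takes 0.05 s, during which the arm holds its last target. There are 200 camera calls.

## Task

The pressure knob has come off the tyre inflator: pick it up, put it on the spindle in the middle of the dial and, pressing gently, turn it slowly until its slot finds the key and it drops, then push it fully home against the dial. After that turn it so that its white pointer is at the green mark, let go of it, and leave the oil bottle and the bicycle bell alone.

Things in the scene. Friction and masses are not known exactly. Their poses are not given: they have to be found in the camera images.
- inflator: Red tyre inflator fixed to the bench, 170 mm deep, 220 mm wide, air tank and carry handle (top 142 mm up) at its back. Origin on the bench; x from its front (robot side) to its back, z up. Flat top with a white 92 mm dial 100 mm above the bench. Spindle at x -50, y 0 mm; green mark straight behind it (+x). On the top also a gauge (52 mm wide, 20 tall) at x 22, y 76 and a low pipe from x 30, y -85.
- spindle_tip (a point): Top of the upright spindle at rest, on its axis, 22 mm above the dial; axes as the inflator's (they do not turn with it). Steel, 12 mm thick, the top 4 mm tapered to 5.6 mm. It turns stiffly (about 0.08 N m), stays where left and has no stop within 0.5 rad of the mark. It is sprung: from about 2 N it yields downward, 0.7 mm per N, to 5 mm at about 10 N; then it is rigid.
- key_top (a point): Point on the spindle's axis level with the top of its brass key, 14 mm above the dial; axes as the inflator's. The key, 5 mm wide, sticks out of one side of the spindle to 14 mm from the axis, from the dial to this height. Its direction is not measured: at the start 0.35 to 1.7 rad counterclockwise (seen from above) of the green mark. Pressing hard on it while turning drags the spindle along.
- green_mark (a point): Middle of the green bar (16 x 8 mm) on the dial, 1 mm above the dial face, 35 mm from the spindle axis; axes as the inflator's.
- knob: Black twelve-sided knob, 42 mm across, 51 mm tall, about 120 g, upright on the bench. Origin at the centre of its underside, z up, x towards its pointer; starts with x 0.2 to 1.2 rad counterclockwise of world +x. From below: a 15 mm bore and on the +x side a slot 6.5 mm wide out to 16.5 mm, both 25 mm deep, so the pointer is over the key when it fits. Home, the underside lies on the dial.
- knob_grip (a point): Middle of the knob's upright wing grip, on the knob's axis 42 mm above its underside; axes as the knob's. The wing is 12 mm thick (along y), 44 mm long (along x) and stands from 28 to 51 mm above the underside: pinch it across y from above.
- knob_pointer (a point): White face at the +x end of the wing grip, 22 mm from the knob's axis, 39 mm above its underside; axes as the knob's.
- oil: Small green oil bottle with a red cap and a yellow label, 36 mm wide, 75 mm tall, standing; origin at the centre of its underside. A bystander.
- bell: Brass dome-shaped bicycle bell, 52 mm wide, 31 mm tall; origin at the centre of its underside. A bystander.
There are look-alikes about, which are no part of the job. Leave any blue, purple or turquoise look-alike of the knob alone.

How it is judged:
On the way, in this order (a step that is already met when the one before it is completed fails the run):
1. The knob is fully home on the spindle: on its axis, upright, its underside on the dial (before the pointer is at the mark) (z of knob in the frame of green_mark between -0.004 and 0.0015 m and horizontal distance between knob and spindle_tip below 0.004 m and angle between knob's own z axis and vertical below 0.08 rad), for 0.2 s.
2. With the knob home, its pointer is turned to the green mark (all of step 1 and angle between the x axis of knob and the x axis of inflator, either way round below 0.16 rad and x of knob_pointer in the frame of spindle_tip above 0.01 m), for 0.2 s.
At the end, for the whole second after the job is handed in: The knob is on the spindle, upright, with its underside within 2.5 mm of the dial and its axis within 4 mm of the spindle's, its pointer within 0.16 rad (9 degrees) of the green mark, let go and at rest; the oil bottle and the bell are within 30 mm of where they were (all of step 2 and linear speed of knob below 0.02 m/s and distance of each of oil, bell from where it was at the start of the episode below 0.03 m); the robot touches nothing.
It fails at once if The knob is pressed or forced against the inflator with more than 30 N (contact force between knob and inflator above 30 N).
It fails at once if The oil bottle is shifted by more than 30 mm (distance of oil from where it was at the start of the episode above 0.03 m).
It fails at once if The bell is shifted by more than 30 mm (distance of bell from where it was at the start of the episode above 0.03 m).
It also fails if it takes over 72 s, if anything falls off the work surface, if the arm or the gripper's body presses on something with over 40 N, if the wrist force passes 120 N, or if a joint passes its speed limit or range.

## Working session

There is one attempt and no reset: what is moved stays moved. The work goes in short steps, Python scripts to look and compute and a shell command to move; the robot and the scene stay as the last step left them, time stands still between calls to the robot, and variables do not carry over. Pictures are saved under pics/ and viewed, about 8 in all and at most 12, crops included, and the job is handed in when it is done.

```bash
mkdir -p pics
cat > h.py <<'E'
from station import manip
import cv2, numpy as np
def snap(name,fn):
    im=manip.snapshot(name); cv2.imwrite('pics/'+fn,im[:,:,::-1]); return im
def ray(name,u,v,z):
    c=manip.camera_info(name);R=np.array(c['R']);t=np.array(c['t'])
    o=-R.T@t; d=R.T@np.array([(u-c['cx'])/c['fx'],(v-c['cy'])/c['fy'],1])
    return o+d*(z-o[2])/d[2]
def proj(name,X):
    c=manip.camera_info(name);p=np.array(c['R'])@np.array(X)+np.array(c['t'])
    return c['fx']*p[0]/p[2]+c['cx'],c['fy']*p[1]/p[2]+c['cy']
def tri(a,b):
    A=[];B=[]
    for n,u,v in (a,b):
        c=manip.camera_info(n);R=np.array(c['R']);t=np.array(c['t'])
        o=-R.T@t;d=R.T@np.array([(u-c['cx'])/c['fx'],(v-c['cy'])/c['fy'],1]);d/=np.linalg.norm(d)
        P=np.eye(3)-np.outer(d,d);A.append(P);B.append(P@o)
    return np.linalg.lstsq(np.vstack(A),np.hstack(B),rcond=None)[0]
E
python3 - <<'E'
from h import *
np.set_printoptions(precision=3,suppress=True)
a=snap('scene','s0.png');b=snap('top','t0.png')
for n in('scene','top'):
    c=manip.camera_info(n);print(n,c['fx'],-np.array(c['R']).T@np.array(c['t']),np.array(c['R']))
print(manip.sense())
E
```

```text
scene 432.8105583825014 [1.083 0.241 0.809] [[-0.479  0.878 -0.015]
 [ 0.646  0.341 -0.683]
 [-0.594 -0.337 -0.73 ]]
top 353.14421565488084 [ 0.401 -0.06   0.846] [[ 0.022 -1.     0.003]
 [-0.989 -0.022 -0.146]
 [ 0.146  0.    -0.989]]
{'t': 0.1, 'q': array([-1.307,  0.528,  1.434,  0.   ,  1.181, -0.178]), 'qd': array([-0.   , -0.001, -0.001, -0.001, -0.002, -0.   ]), 'tau': array([  0.001, -44.33 , -17.859,  -0.   ,   0.004,  -0.   ]), 'tcp_pos': array([ 0.267, -0.565,  0.404]), 'tool_rot': array([ 0.845, -0.535, -0.001, -0.001]), 'force': array([-0.546, -0.746, -0.573]), 'ft_torque': array([0.023, 0.028, 0.098]), 'finger_gap': 0.9988857652354148}
```

View pics/s0.png

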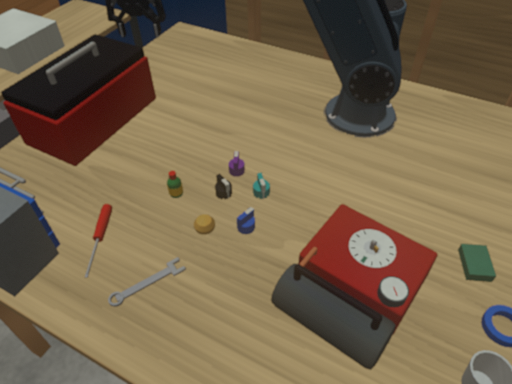

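View pics/t0.png

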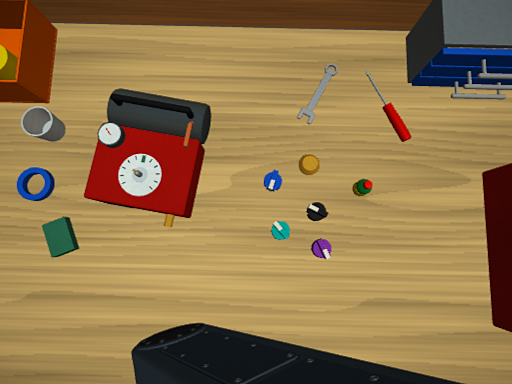

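The scene view shows knob-like things at black (223,187), purple (237,164), turquoise (261,187) and blue (246,221). In the top view they are black (316,211), purple (321,248), turquoise (281,230) and blue (273,181). I choose the black one. The dial is at top (140,174), the bell at (309,164) and the oil at (363,187). Next is a close crop to check.

Run:
```python
from h import *
b=cv2.imread('pics/t0.png');a=cv2.imread('pics/s0.png')
r=lambda im,x,y,w:cv2.resize(im[y-w:y+w,x-w:x+w],(390,390),interpolation=cv2.INTER_CUBIC)
cv2.imwrite('pics/c0.png',np.hstack([r(b,316,211,26),r(b,140,174,26)]))
np.set_printoptions(precision=4,suppress=True)
# measurements
h=cv2.cvtColor(b,cv2.COLOR_BGR2HSV)
def cen(m,x,y,w):
    M=np.zeros_like(m);M[y-w:y+w,x-w:x+w]=m[y-w:y+w,x-w:x+w];v,u=np.nonzero(M);return u.mean(),v.mean(),len(u)
white=((h[...,1]<70)&(h[...,2]>150)); green=((h[...,0]>45)&(h[...,0]<90)&(h[...,1]>90))
w=cen(white,316,211,12);k=cen((h[...,2]<60),316,211,14);g=cen(green,143,160,10)
print('ptr',w,ray('top',*w[:2],.045));print('blk',k,ray('top',*k[:2],.035))
print('green',g,ray('top',*g[:2],.101))
red=((h[...,0]<8)|(h[...,0]>172))&(h[...,1]>150)&(h[...,2]>80)
m=np.zeros(white.shape,np.uint8);m[140:210,105:175]=(white)[140:210,105:175]
cs,_=cv2.findContours(m,cv2.RETR_EXTERNAL,cv2.CHAIN_APPROX_NONE);c=max(cs,key=cv2.contourArea)
e=cv2.fitEllipse(cv2.convexHull(c));print('dial',e,ray('top',*e[0],.1))
```

```text
ptr (np.float64(313.3333333333333), np.float64(207.30555555555554), 36) [ 0.4789 -0.1845  0.045 ]
blk (np.float64(316.6696035242291), np.float64(212.33920704845815), 227) [ 0.4685 -0.1937  0.035 ]
green (np.float64(142.88235294117646), np.float64(158.64705882352942), 17) [0.5706 0.192  0.101 ]
dial ((139.3555908203125, 174.37730407714844), (41.332454681396484, 43.60347366333008), 63.70966720581055) [0.5361 0.1975 0.1   ]
```

View pics/c0.png

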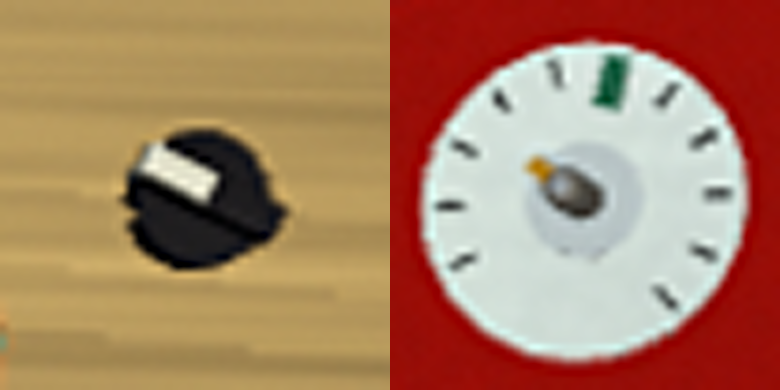

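The crop shows the black knob with its white pointer half pointing upper-left, about 67° CCW of +x. The spindle's brass key is at upper-left of it, and the green mark is just right of straight up. Now the numbers.

Run:
```python
from h import *
np.set_printoptions(precision=4,suppress=True)
a=cv2.imread('pics/s0.png');b=cv2.imread('pics/t0.png')
print('knob',ray('top',318.3,209.2,.051),'ends',ray('top',309.5,205.6,.051),ray('top',327.2,212.8,.051))
c=np.array([.5361,.1975]);k=ray('top',133.2,169.8,.114)[:2];d=k-c;print('key',k,np.degrees(np.arctan2(*d[::-1])),np.hypot(*d))
print('tip px pred',proj('top',[*c,.122]),proj('scene',[*c,.122]))
h=cv2.cvtColor(a,cv2.COLOR_BGR2HSV);m=np.zeros(h.shape[:2],np.uint8)
m[225:272,345:402]=((h[...,1]<70)&(h[...,2]>130))[225:272,345:402]
cs,_=cv2.findContours(m,cv2.RETR_EXTERNAL,cv2.CHAIN_APPROX_NONE);cc=max(cs,key=cv2.contourArea)
e=cv2.fitEllipse(cv2.convexHull(cc));print('dial scene',e,ray('scene',*e[0],.1))
g=((h[...,0]>45)&(h[...,0]<90)&(h[...,1]>90));v,u=np.nonzero(g[225:275,345:402]);print('green scene',len(u),ray('scene',u.mean()+345,v.mean()+225,.101))
hb=cv2.cvtColor(b,cv2.COLOR_BGR2HSV)
# black silhouettes for knob centre in scene
m=(h[...,2]<60);v,u=np.nonzero(m[170:205,205:240]);print('blk scene',u.mean()+205,v.mean()+170,len(u))
r=lambda im,x,y,w:cv2.resize(im[y-w:y+w,x-w:x+w],(390,390),interpolation=cv2.INTER_CUBIC)
cv2.imwrite('pics/c1.png',np.hstack([r(a,223,187,26),r(a,373,248,30)]))
```

```text
knob [ 0.4743 -0.1948  0.051 ] ends [ 0.482  -0.1749  0.051 ] [ 0.4666 -0.2148  0.051 ]
key [0.5431 0.2063] 51.573448131829906 0.011285040866599826
tip px pred (np.float64(135.84771238606606), np.float64(172.43392368905418)) (np.float64(375.1483849282265), np.float64(240.8194170582131))
dial scene ((372.0172119140625, 247.97915649414062), (37.05576705932617, 48.91595458984375), 109.19441986083984) [0.5383 0.1961 0.1   ]
green scene 1 [0.5745 0.1898 0.101 ]
blk scene 220.89171974522293 188.4904458598726 157
```

View pics/c1.png

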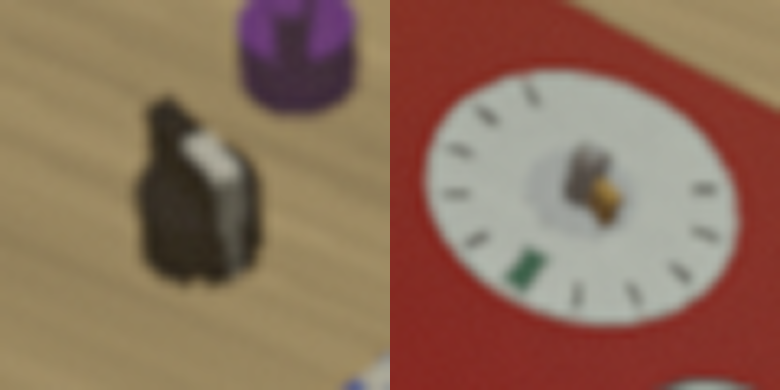

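The second view agrees: pointer half on the near side, and the key roughly 50° CCW of world x. Going above the knob.

```bash
python3 -c "
from h import *
print(ray('scene',222.8,177.8,.051))"
python3 -m jog '[[[20,40,0,4],[27,48,-10,5.5],[27,48,-15,5.5],[27,48,-20,5.5],[27,48,-20,5.5],[27,48,-20,5.5],[27,48,-20,5.5],[25,42,-10,5]]]' 40 40
```

```text
[ 0.47037525 -0.19611631  0.051     ]
t: 1.1
tcp_pos: [0.4746, -0.193, 0.2884]
tool_rot: [0.981, -0.195, -0.001, -0.001]
force: [1.2, 0.1, -0.5]
finger_gap: 0.399
```

```bash
python3 -m jog '[[[-1,-2,-15,0],[0,0,-15,0],[0,0,-10,0],[0,0,-8,0],[0,0,-6,0],[0,0,0,0],[0,0,0,0],[0,0,0,0]]]'
python3 - <<'E'
from h import *
a=manip.snapshot('scene')[:,:,::-1];b=manip.snapshot('top')[:,:,::-1]
cv2.imwrite('pics/c2.png',np.hstack([cv2.resize(a[135:215,183:263],(400,400)),cv2.resize(b[165:245,280:360],(400,400))]))
E
```

```text
t: 2.1
tcp_pos: [0.4734, -0.197, 0.2361]
tool_rot: [0.98, -0.197, 0.0, 0.0]
force: [0.4, -0.0, 0.4]
finger_gap: 0.394
```

View pics/c2.png

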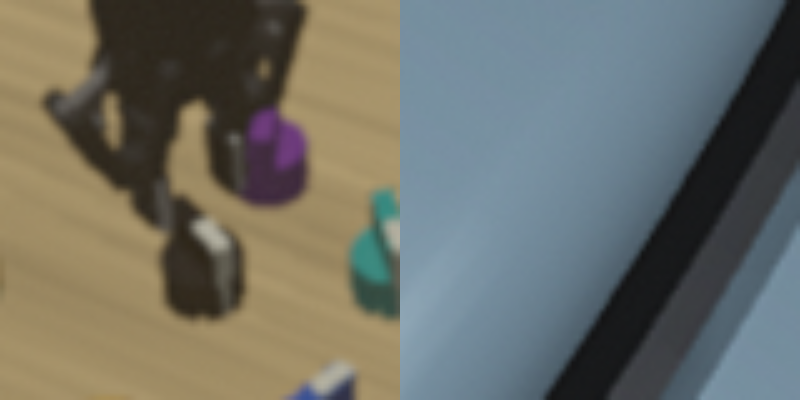

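Run:
```python
from h import *
f=lambda X:np.round((np.array(proj('scene',X))-[183,135])*5)
import math
d=np.array([math.cos(math.radians(-23)),math.sin(math.radians(-23))])
for z in(.063,.07,.076):
  for s in(-.017,.017,-.022,.022):print(z,s,f([.4734+s*d[0],-.197+s*d[1],z]))
```

```text
0.063 -0.017 [221. 185.]
0.063 0.017 [164. 216.]
0.063 -0.022 [229. 180.]
0.063 0.022 [155. 220.]
0.07 -0.017 [220. 174.]
0.07 0.017 [163. 206.]
0.07 -0.022 [228. 170.]
0.07 0.022 [154. 210.]
0.076 -0.017 [219. 166.]
0.076 0.017 [162. 197.]
0.076 -0.022 [227. 161.]
0.076 0.022 [153. 201.]
```

```bash
python3 -m jog '[[[0,0,-8,0],[0,0,-8,0],[0,0,-6,0],[0,0,-4,0],[0,0,-2,0],[0,0,0,0],[0,0,0,0],[0,0,0,0]]]'; python3 -m jog '[[[0,0,0,0],[0,0,0,0],[0,0,0,0],[0,0,0,0],[0,0,0,0],[0,0,0,0],[0,0,0,0],[0,0,0,0]]]' 0 50
```

```text
t: 3.2
tcp_pos: [0.4733, -0.197, 0.2079]
tool_rot: [0.98, -0.197, 0.0, 0.0]
force: [-0.0, 0.2, -0.2]
finger_gap: 0.401
t: 4.2
tcp_pos: [0.4732, -0.1969, 0.2077]
tool_rot: [0.98, -0.197, -0.0, -0.0]
force: [-0.7, 0.7, 0.9]
finger_gap: 0.128
```

```bash
python3 -m jog '[[[0,0,10,0],[0,0,30,0],[0,10,40,0],[0,30,40,0],[5,40,35,0],[8,45,0,0],[8,45,0,0],[8,45,0,0]]]'; python3 -m jog '[[[8,45,0,0],[8,45,0,0],[8,40,0,0],[6,30,0,0],[4,14,0,0],[1,5,0,0],[0,0,0,0],[0,0,0,0]]]'
python3 - <<'E'
from h import *
a=manip.snapshot('scene')[:,:,::-1];cv2.imwrite('pics/s3.png',a)
cv2.imwrite('pics/c3.png',cv2.resize(a[145:275,305:435],(600,600),interpolation=cv2.INTER_CUBIC))
print(manip.sense()['tcp_pos'],manip.sense()['force'])
E
```

```text
t: 5.2
tcp_pos: [0.5022, 0.0195, 0.3635]
tool_rot: [0.98, -0.197, 0.001, -0.0]
force: [0.4, -0.2, -0.6]
finger_gap: 0.124
t: 6.2
tcp_pos: [0.5372, 0.196, 0.3627]
tool_rot: [0.98, -0.197, -0.0, 0.0]
force: [0.3, -0.1, -1.2]
finger_gap: 0.12
[0.53720613 0.19607279 0.36271809] [-0.05426717  0.0534714  -1.28271358]
```

View pics/c3.png

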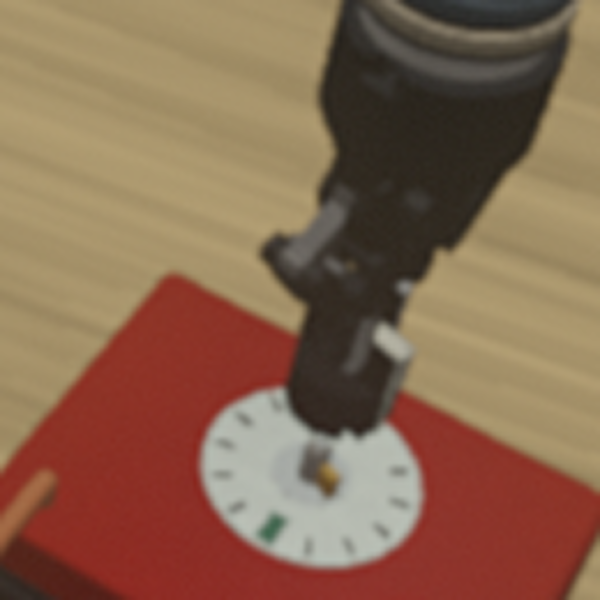

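Run:
```python
from h import *
a=cv2.imread('pics/s3.png');g=cv2.cvtColor(a,cv2.COLOR_BGR2GRAY).astype(float)
p=manip.sense()['tcp_pos'];S=600/130
for v in range(226,240):
    r=g[v,350:405];d=np.nonzero(r<75)[0]+350
    print(v,d.min() if len(d) else None,d.max() if len(d) else None)
for dz in(.0,.01,.02,.028):
  zb=p[2]-.2077+dz;u,v=proj('scene',[p[0],p[1],zb]);k=432.8/(np.array(manip.camera_info('scene')['R'])@[p[0],p[1],zb]+manip.camera_info('scene')['t'])[2]
  print('pred centre',dz,u,v,'halfwidth',.021*k)
ang=np.radians(67)
for o in (0,.022):print('ptr top end pred crop',(np.array(proj('scene',[p[0]+o*np.cos(ang),p[1]+o*np.sin(ang),p[2]-.2077+.051]))-[305,145])*S)
print('spindle',[(np.array(proj('scene',[.537,.197,z]))-[305,145])*S for z in(.1,.114,.122)])
for t in (40,50,60):print('keyend',t,(np.array(proj('scene',[.537+.014*np.cos(np.radians(t)),.197+.014*np.sin(np.radians(t)),.114]))-[305,145])*S)
```

```text
226 362 389
227 359 389
228 351 388
229 355 388
230 350 391
231 352 392
232 351 393
233 350 390
234 350 390
235 370 390
236 371 391
237 372 392
238 374 393
239 None None
pred centre 0.0 377.518079764134 230.54212154827925 halfwidth 11.119782825058428
pred centre 0.01 378.54413829282953 227.26855847093896 halfwidth 11.220035095859492
pred centre 0.02 379.5888663459608 223.93543167071627 halfwidth 11.322111494784945
pred centre 0.028 380.4384357731684 221.224943885892 halfwidth 11.405119687688916
ptr top end pred crop [359.77768988 314.79756198]
ptr top end pred crop [404.45208387 348.94776869]
spindle [array([312.33270396, 473.81940839]), array([318.40254991, 454.54637699]), array([321.93727527, 443.32288413])]
keyend 40 [331.14437155 481.21443557]
keyend 50 [336.42665485 479.81410492]
keyend 60 [341.14859599 477.64041846]
```

```bash
python3 -m jog '[[[0,0,-9,0],[0,0,-9,0],[0,0,-7,0],[0,0,-4,0],[0,0,-4,0],[0,0,-3,0],[0,0,-1,0],[0,0,0,0]]]'
```

```text
t: 7.25
tcp_pos: [0.5372, 0.197, 0.3258]
tool_rot: [0.98, -0.197, -0.0, 0.0]
force: [-0.0, -1.3, -0.2]
finger_gap: 0.128
```

```bash
python3 -m jog '[[[0,0,-1,0],[0,0,-1,0],[0,0,-1,0],[0,0,-1,0],[0,0,-1,0],[0,0,-1,0],[0,0,0,0],[0,0,0,0]]]'
```

```text
t: 8.25
tcp_pos: [0.5371, 0.1969, 0.3199]
tool_rot: [0.98, -0.197, -0.0, 0.0]
force: [-2.4, -2.2, 4.3]
finger_gap: 0.125
```

```bash
python3 -m jog '[[[0,0,0,-1],[0,0,0,-1],[0,0,0,-1],[0,0,0,-1],[0,0,0,-1],[0,0,0,-1],[0,0,0,-1],[0,0,0,-1]]]';python3 -m jog '[[[0,0,0,-1],[0,0,0,-1],[0,0,0,-1],[0,0,0,-1],[0,0,0,-1],[0,0,0,-1],[0,0,0,0],[0,0,0,0]]]'
```

```text
t: 9.25
tcp_pos: [0.5372, 0.1969, 0.3195]
tool_rot: [0.964, -0.265, -0.0, 0.0]
force: [-1.2, -4.3, 1.1]
finger_gap: 0.128
t: 10.25
tcp_pos: [0.5372, 0.1969, 0.3193]
tool_rot: [0.949, -0.315, -0.0, 0.0]
force: [-2.0, -4.8, -0.1]
finger_gap: 0.124
```

```bash
python3 -m jog '[[[0,-0.7,0,0],[0,0,-0.5,0],[0,0,-0.5,0],[0,0,-0.5,0],[0,0,-0.5,0],[0,0,-0.5,0],[0,0,-0.5,0],[0,0,0,0]]]'; python3 -c "
from h import *
print(manip.sense()['ft_torque'])"
```

```text
t: 11.25
tcp_pos: [0.5372, 0.1964, 0.3166]
tool_rot: [0.949, -0.315, -0.0, -0.0]
force: [-2.6, -1.0, 0.0]
finger_gap: 0.126
[-0.32757072  0.49455658 -0.02562413]
```

```bash
python3 -m jog '[[[-0.4,-0.2,-1,0],[0,0,-1,0],[0,0,-1,0],[0,0,-1,0],[0,0,-1,0],[0,0,0,0],[0,0,0,0],[0,0,0,0]]]'; python3 -c "
from h import *
print(manip.sense()['ft_torque'])"
```

```text
t: 12.25
tcp_pos: [0.537, 0.1962, 0.3116]
tool_rot: [0.949, -0.315, 0.0, -0.0]
force: [-0.1, -0.2, -2.4]
finger_gap: 0.124
[-0.01607209  0.13754766 -0.02648047]
```

Dropping freely. Seat it against the dial.

```bash
python3 -m jog '[[[0,0,-1,0],[0,0,-1,0],[0,0,-1,0],[0,0,-0.5,0],[0,0,-0.5,0],[0,0,0,0],[0,0,0,0],[0,0,0,0]]]'; python3 -c "
from h import *
print(manip.sense()['ft_torque'])"
```

```text
t: 13.25
tcp_pos: [0.5369, 0.1962, 0.3077]
tool_rot: [0.949, -0.315, 0.0, -0.0]
force: [0.1, 0.4, -1.4]
finger_gap: 0.124
[ 0.01074152 -0.0408146  -0.05284256]
```

```bash
python3 -m jog '[[[0,0,-0.4,0],[0,0,-0.4,0],[0,0,-0.4,0],[0,0,-0.3,0],[0,0,0,0],[0,0,0,0],[0,0,0,0],[0,0,0,0]]]'
```

```text
t: 14.25
tcp_pos: [0.5368, 0.1962, 0.3076]
tool_rot: [0.949, -0.315, 0.0, -0.0]
force: [-2.2, -0.3, 9.6]
finger_gap: 0.126
```

```bash
python3 -m jog '[[[0,0,0.3,-3],[0,0,0.3,-5],[0,0,0,-5],[0,0,0,-5],[0,0,0,-5],[0,0,0,-5],[0,0,0,-3],[0,0,0,0]]]';python3 -c "
from h import *
print(manip.sense()['ft_torque'])"; python3 -m jog '[[[0,0,0,-3],[0,0,0,-5],[0,0,0,-5],[0,0,0,-5],[0,0,0,-5],[0,0,0,-5],[0,0,0,-3],[0,0,0,0]]]';python3 - <<'E'
from h import *
print(manip.sense()['ft_torque'])
a=manip.snapshot('scene')[:,:,::-1];cv2.imwrite('pics/s4.png',a)
cv2.imwrite('pics/c4.png',cv2.resize(a[185:285,325:425],(600,600),interpolation=cv2.INTER_CUBIC))
E
```

```text
t: 15.25
tcp_pos: [0.5365, 0.1966, 0.3077]
tool_rot: [0.831, -0.557, -0.0, -0.0]
force: [-2.1, 1.6, 6.6]
finger_gap: 0.127
[0.24095532 0.45664562 0.03758363]
t: 16.25
tcp_pos: [0.5368, 0.1964, 0.3077]
tool_rot: [-0.652, 0.759, -0.0, 0.0]
force: [-2.2, 0.6, 5.5]
finger_gap: 0.123
[-0.00308794  0.28933065  0.01974119]
```

View pics/c4.png

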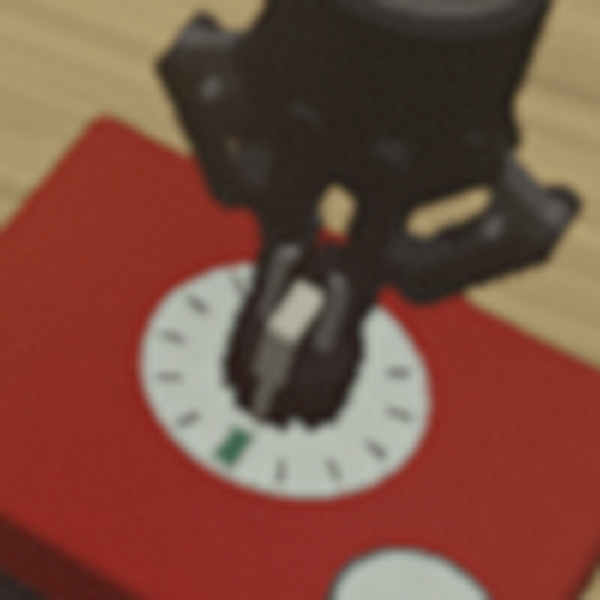

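The picture shows the knob seated on the dial with the pointer lined up with the green mark at (234,447). Unload, release and retreat.

```bash
python3 -m jog '[[[0,0,0,-0.6],[0,0,-0.3,0],[0,0,0,0],[0,0,0,0],[0,0,0,0],[0,0,0,0],[0,0,0,0],[0,0,0,0]]]'; python3 -m jog '[[[0,0,0,0],[0,0,0,0],[0,0,0,0],[0,0,0,0],[0,0,0,0],[0,0,0,0],[0,0,0,0],[0,0,0,0]]]' 40; python3 -m jog '[[[0,0,8,0],[0,0,12,0],[0,0,20,0],[0,0,30,0],[0,0,20,0],[-30,0,10,0],[-50,0,0,0],[-50,0,0,0]]]'; python3 -m jog '[[[-20,-50,0,0],[0,-60,0,0],[0,-60,0,0],[0,-60,0,0],[0,-60,0,0],[0,-40,0,0],[0,0,0,0],[0,0,0,0]]]';python3 - <<'E'
from h import *
a=manip.snapshot('scene')[:,:,::-1];b=manip.snapshot('top')[:,:,::-1];cv2.imwrite('pics/s5.png',a);cv2.imwrite('pics/t5.png',b)
cv2.imwrite('pics/c5.png',np.hstack([cv2.resize(a[185:285,325:425],(400,400)),cv2.resize(b[140:210,105:175],(400,400),interpolation=cv2.INTER_CUBIC)]))
np.set_printoptions(precision=4,suppress=True)
for n in('pics/t0.png','pics/t5.png'):
  h=cv2.cvtColor(cv2.imread(n),cv2.COLOR_BGR2HSV)
  m=(h[...,1]<90)&(h[...,2]>140)
E
```

```text
t: 17.3
tcp_pos: [0.5367, 0.1964, 0.3077]
tool_rot: [-0.648, 0.762, -0.0, 0.0]
force: [-1.3, 0.4, 6.9]
finger_gap: 0.125
t: 18.3
tcp_pos: [0.5369, 0.1961, 0.3065]
tool_rot: [-0.648, 0.762, -0.0, 0.0]
force: [0.2, 0.7, -0.4]
finger_gap: 0.401
t: 19.3
tcp_pos: [0.4056, 0.196, 0.4076]
tool_rot: [-0.647, 0.762, -0.0, 0.001]
force: [-1.1, -0.0, 0.2]
finger_gap: 0.402
t: 20.3
tcp_pos: [0.3865, -0.1334, 0.4069]
tool_rot: [-0.647, 0.762, 0.0, 0.0]
force: [-0.4, -0.1, 0.4]
finger_gap: 0.403
```

View pics/c5.png

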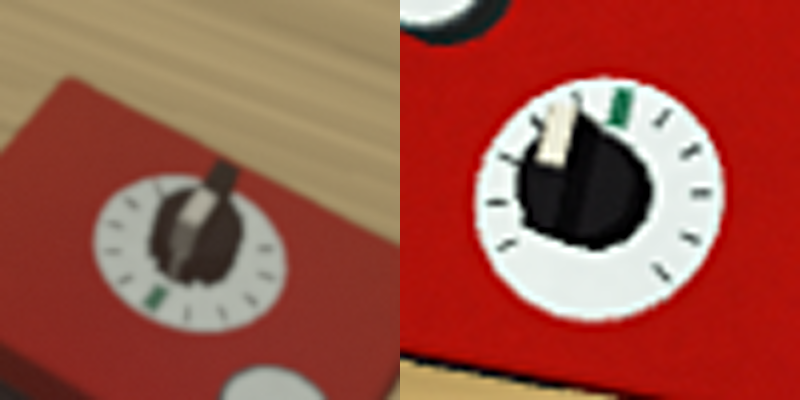

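View pics/s5.png

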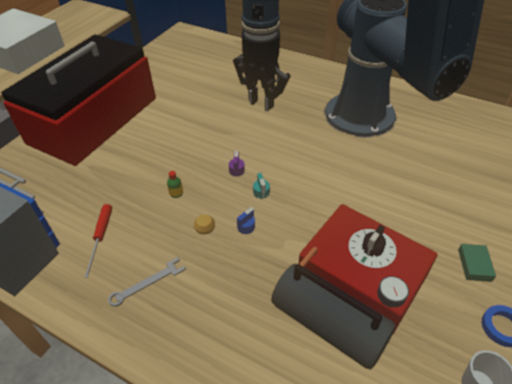

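```bash
python3 -c "
from h import *
a=np.radians(-9.3);X=[.5368+.022*np.cos(a),.1962+.022*np.sin(a),.151]
print(tri(('top',133.4,157.5),('scene',372,240)),X,proj('top',X),proj('scene',X))
print(manip.sense()['qd'].round(3));manip.sign_off()"
```

```text
[0.56092543 0.19379599 0.15210939] [np.float64(0.5585108257609498), np.float64(0.19264471593572607), 0.151] (np.float64(134.13730399577116), np.float64(158.79407304284746)) (np.float64(371.77454796146077), np.float64(239.18926399713243))
[ 0.009  0.002  0.001 -0.002 -0.002 -0.001]
the job is handed in; nothing more can be done
```

The black knob is home on the spindle with its white pointer at the green mark. I let go of it and handed the job in at about 20 s of the 72 s. The hand-in gives no verdict.

- **Fitting:** I set the knob over the spindle about 15° counterclockwise of the key. I turned it clockwise pressing with 4–5 N, and the upward force fell to zero as it dropped. It then went down freely until the force rose to 9.6 N at the home height, which I took as the dial.
- **Pointer:** I turned it about 63° clockwise. The tool angle puts the pointer at about -9.3°, against a mark measured at -9.1° in one view and -9.9° in the other. In the last pictures the pointer also lies parallel to the mark's direction.
- **Seating:** Triangulating the pointer end in the last two pictures put it 1.1 mm above and about 2.5 mm sideways of where a home knob would have it. I put that down to reading the pixels and the 2 mm calibration. So the contact force is the real evidence that it is home.
- **Bystanders:** By eye, the oil bottle, the bell and the coloured look-alikes are where they were in the last scene picture; I did not measure this. The gripper is about 360 mm away and touches nothing.

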